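Zero a jeweller's rolling mill and open the gap a quarter turn

ROBOT

A 6-joint arm with a two-finger parallel gripper is mounted at the origin on the work surface. World frame = base frame: x ahead of the robot, y to its left, z up, the work surface at z = 0. Lengths are in mm, angles in rad, forces in N, time in s.
With the tool pointing down it reaches from about 350 to 975 mm from the base axis. Payload 4.9 kg.
Tool frame: the origin (TCP) lies at the very end of the fingers, on their centre line; the grasp point (between the pads) lies 19 mm behind it; z points along the fingers, y is the line along which they close (so a half turn about z gives the same grasp; the last joint's range is limited). The gripper opens to 85 mm and grips with 20 to 120 N. Pads are 22 mm wide; open, the fingers measure 114 mm over their backs; the gripper's body (76 mm by 85 mm) begins 54 mm behind the grasp point. The pads swing forward as they close: fully open they stand 13 mm farther back than shut.
Start: joints at [1.11, 0.053, 1.613, -0, 1.476, -0.119], TCP at [209.479, 588.83, 231.304] pointing down, gripper open.
Joint ranges: [-3.01, 3.01], [-1.01, 2.22], [0.06, 2.58], [-1.02, 4.17], [0.09, 2.62], [-3.14, 3.14]. Speed limits (rad/s): [2.57, 2.57, 3.14, 3.14, 3.14, 3.14].

INTERFACE

Orientations are given as a rotation vector (axis times angle).
In Python, from rig import * gives the robot as it stands.
- The arm moves only by the tool carry_out, never from a script. Its argument "series" is a list of rows, each a list of 2 entries, a list of its own where there are three numbers: the shift along the tool's x, y, z as a fraction of full scale, then the turn about the tool's z as a fraction of full scale. A call has 1 to 12 rows; each row shifts and turns the commanded pose from where the row before left it, along the tool's axes as they then stand; what a row does not reach is not made up. Full scale, the value 1, is 0.05 m for a shift and 8 degrees for a turn. A row lasts 1/10 s, in which the tool goes at most 50 mm and 8.59 degrees, less where a joint would pass 70% of its speed; a pose out of reach is approached as far as the arm can. A call with a number of a shift or a turn outside -1 to 1 is refused whole. A call with a gripper value outside its range is refused whole. "jaw" is the opening, from -1 (shut) to 1 (fully open), set as the call begins (left out, the last holds). The fingers move at their own pace and stop on an object; "grip_force" is the grip in N (left out, the last holds). Time passes only in rows, so rows that do not move let the fingers close. It gives the time, the measured TCP pose, the force, the opening and the grip force at its end, in the units of the state.
- sense(): the state, without advancing time (a new reading comes with each control period).
- grab_frame(name): name is "scene" or "side" or "wrist"; returns (picture, depth): 420x560x3 uint8, red, green, blue; 420x560 float32, mm along the optical axis (not along the pixel's ray), 0 where there is no reading.
- camera_model(name): a dict with "intrinsics" (3x3 intrinsics, pixels), "k1" (the pictures are not rectified: a ray, as slopes to the right and down, at radius r is drawn at 1 + k1 r^2 times it, then the intrinsics apply), "R" (3x3) and "t" (3): a world point X has camera coordinates R X + t. Camera axes: x right, y down, z forward; pixel columns grow to the right and rows downward; lengths in mm; the calibration is good to about 2 mm. A picture is of the moment at which its call begins: read the wrist's pose just before it. camera_model takes no time and is no camera call; for the wrist camera it gives the pose at the moment of the call.
- close_job(): hands the job in; it is judged then, once.
The state is a dict: "clock": time; "joints": joint angles; "qd": joint speeds; "tau": joint torques, N m; "ee_pos": TCP position; "eef_rot": TCP orientation; "force": force on the tool from outside, world axes, zero at the start; "ft_torque": the same for the moment, N m; "gripper_width": finger opening in mm; "finger_force": force on a finger pad.
Only numpy, scipy, OpenCV 4.12 (cv2) and the standard library are available. Lean on these libraries where they do the work, as an engineer would, in place of code of your own. Each camera call takes 0.05 s, during which the arm holds its last target. There are 200 camera calls.

TASK

Set the gap of the little rolling mill on the jeweller's bench: screw the knurled cap on its top down (clockwise from above) until the rolls meet and it goes no further, then back it off a quarter turn. Keep hold of the cap and finish while gripping it there, so that it cannot turn while a colleague nips up the lock screw, and leave the things standing round the mill where they are.

Things in the scene. Friction and masses are not known exactly. Their poses are not given: they have to be found in the camera images.
- mill: rolling mill bolted to the bench: green frame on a base plate 130 (x) by 170 mm (y), two steel rolls one above the other along y. Origin under the base plate's centre, on the cap's axis; z up. Top of its flat bridge (84 by 146 mm): 172 mm above the bench. Gears reach 88 mm to +y, a square drive end 105 mm to -y (56 mm high), a lock screw (not to be used) 60 mm to -x.
- cap_grip (a point): centre (half-way up) of the knurled steel cap on top of the mill: a round upright cylinder 46 mm in diameter, 28 mm high, turning about its vertical axis. 208 mm above the bench when the rolls touch; rises 3 mm per turn opened. Below it 22 mm or more are free down to the bridge, but for a boss 34 mm in diameter; nothing stands beside it. A black index line on its top points along this point's -x.
- witness (a point): end nearer the cap of the longest white line on the bridge's top, 18 mm from the cap's axis on the mill's -x side; shorter white marks follow every 30 degrees. The cap's black index line points at it when the rolls touch.
- cap (a joint): how far the cap is opened, rad: 0 when the rolls touch (hard stop), growing as it is turned counter-clockwise seen from above (right-hand thread: clockwise goes down); 6.28 is one turn. Starts 2.2 to 5.2 open. Friction about 0.12 N m both ways; at the stop it turns no further and a light grip slips on it. It stays where it is left.
- jar_mid (a point): bystander, to be left alone: glass jar with a brass lid, 64 mm in diameter and 78 mm high, standing; the point is its centre
- tin: bystander, to be left alone: small aluminium tin, 44 mm in diameter and 32 mm high; origin under its centre
- brick: bystander, to be left alone: off-white soldering brick 60 x 110 x 30 mm; origin under its centre
- crank: bystander, to be left alone: the mill's loose crank, lying: a steel bar 150 mm long along its x, with a hub at -x and an upright wooden grip at +x, 82 mm high; origin under the bar's centre
Mind the look-alikes: they are no part of the job. Of the things like the mill, leave any that is blue or yellow; of the rest the larger one is meant.

How it is judged:
By the outcome, as a careful person would: the job done as asked, in the order asked, and still so for the second after the job is handed in, while the arm keeps its last pose, push and grip.
It also fails if it takes over 61 s, if anything falls off the work surface, if the arm or the gripper's body presses on something with over 40 N, if the wrist force passes 120 N, or if a joint passes its speed limit or range.

## Working session

There is one attempt and no reset: what is moved stays moved. The work goes in short steps, Python scripts to look and compute and a tool call to move; the robot and the scene stay as the last step left them, time stands still between calls to the robot, and variables do not carry over. Pictures are saved under pics/ and viewed, at most 10 in all, crops included, and the job is handed in when it is done.

Besides the shell and the picture viewer there is one more tool, called as name([rows], argument=value, ...), one row to a line, values as JSON. carry_out: Moves the arm, as the interface text tells. Shift numbers are shares of 0.05 m and turn numbers shares of 8 degrees, none past 1 either way. Its arguments: {"type":"object","properties":{"series":{"type":"array","items":{"type":"array"}},"jaw":{"type":"number"},"grip_force":{"type":"number"}},"required":["series"]}

```bash
mkdir -p pics; python3 - <<'E'
from rig import *
import cv2,numpy as np
s=sense();print({k:np.round(v,3) for k,v in s.items()})
for n in("scene","side"):
    p,d=grab_frame(n);cv2.imwrite(f"pics/{n}0.png",p[:,:,::-1]);np.save(f"pics/{n}0.npy",d)
    m=camera_model(n);print(n,m)
E
```

```text
{'clock': np.float64(0.0), 'joints': array([ 1.11 ,  0.053,  1.614, -0.   ,  1.476, -0.119]), 'qd': array([-0.   , -0.   ,  0.002, -0.001,  0.   , -0.001]), 'tau': array([-0.0000e+00, -3.9369e+01, -3.7017e+01, -0.0000e+00,  7.0000e-03,
       -0.0000e+00]), 'ee_pos': array([209.204, 588.288, 230.074]), 'eef_rot': array([-5.340e-01, -3.095e+00,  3.000e-03]), 'force': array([-0.119, -1.224, -0.238]), 'ft_torque': array([-0.013, -0.046, -0.027]), 'finger_force': np.float64(0.0), 'gripper_width': np.float64(85.627)}
scene {'intrinsics': array([[432.10240377,   0.        , 277.79111981],
       [  0.        , 432.10240377, 210.32181189],
       [  0.        ,   0.        ,   1.        ]]), 'k1': -0.13986323109416088, 'R': array([[ 0.48801042,  0.87272881, -0.01379316],
       [ 0.62868881, -0.36242294, -0.68804069],
       [-0.60547189,  0.32709942, -0.72554101]]), 't': array([-276.22764106, -205.27217851, 1505.03234861])}
side {'intrinsics': array([[465.96672193,   0.        , 277.94108274],
       [  0.        , 465.96672193, 205.89417472],
       [  0.        ,   0.        ,   1.        ]]), 'k1': -0.12475431229708271, 'R': array([[ 0.89752431, -0.44061227, -0.01763356],
       [-0.32693386, -0.63806259, -0.6971301 ],
       [ 0.29591277,  0.63145622, -0.71672776]]), 't': array([-444.68897518,  316.05316022,  982.35258611])}
```

View pics/scene0.png

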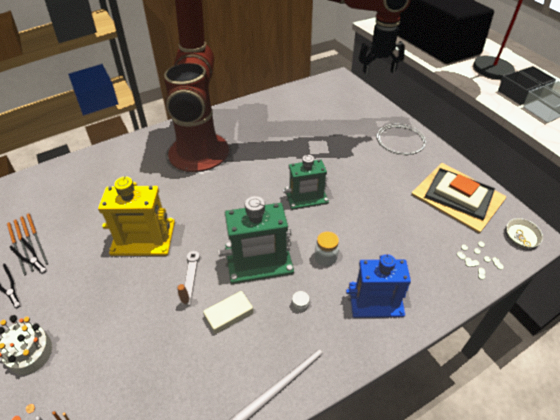

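View pics/side0.png

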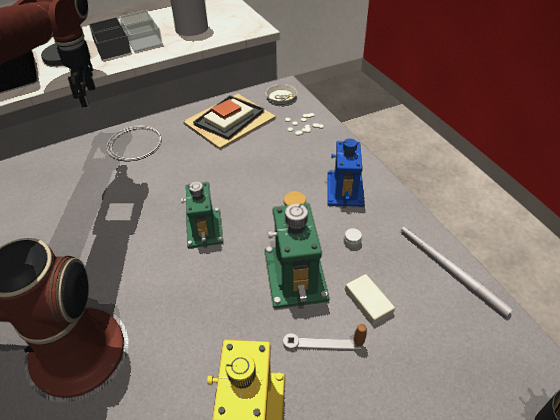

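Candidates are the yellow mill (scene 138,205), the large green (255,235), the small green (308,180) and the blue (382,285). Yellow and blue are excluded, so the larger green one, with its cap at scene (255,203) and side (296,212), is meant. Next I measure it and check it in a crop.

```bash
cat > h.py <<'E'
import numpy as np,cv2
def cloud(m,d):
    h,w=d.shape;v,u=np.mgrid[:h,:w].astype(float);K=m["intrinsics"]
    D=np.array([m["k1"],0,0,0.])
    r=cv2.undistortPoints(np.stack([u.ravel(),v.ravel()],1)[:,None],K,D)[:,0]
    C=np.c_[r,np.ones(len(r))]*d.ravel()[:,None]
    return ((C-m["t"])@m["R"]).reshape(h,w,3)   # R^T(C-t)
def proj(m,X):
    rv=cv2.Rodrigues(m["R"])[0]
    return cv2.projectPoints(np.float64(X).reshape(-1,1,3),rv,np.float64(m["t"]),m["intrinsics"],np.array([m["k1"],0,0,0.]))[0][:,0]
def circ(P):
    A=np.c_[2*P[:,:2],np.ones(len(P))];s=np.linalg.lstsq(A,(P[:,:2]**2).sum(1),rcond=None)[0]
    return s[:2],np.sqrt(s[2]+s[:2]@s[:2])
E
python3 - <<'E'
from rig import *
from h import *
for n,(u,v) in (("scene",(255,203)),("side",(296,212))):
    m=camera_model(n);d=np.load(f"pics/{n}0.npy");P=cloud(m,d)
    p=cv2.imread(f"pics/{n}0.png")
    c=P[v,u];print(n,c)
    Q=P.reshape(-1,3);near=np.hypot(*(Q-c)[:,:2].T)<45
    cap=Q[near&(Q[:,2]>212)&(d.ravel()>0)];top=cap[cap[:,2]>np.median(cap[:,2])-4]
    print("top",len(top),np.median(top[:,2]),(top[:,:2].max(0)+top[:,:2].min(0))/2,np.ptp(top,axis=0))
    br=Q[(np.hypot(*(Q-c)[:,:2].T)<110)&(abs(Q[:,2]-172)<5)&(d.ravel()>0)]
    print("bridge",cv2.minAreaRect(br[:,:2].astype(np.float32)),np.median(br[:,2]))
    for w in ((272,234),(303,293)) if n=="side" else (): print(w,P[w[1],w[0]])
    cv2.imwrite(f"pics/{n}crop.png",cv2.resize(p[v-35:v+45,u-45:u+45],None,fx=6,fy=6,interpolation=cv2.INTER_CUBIC))
a=cv2.imread("pics/scenecrop.png");b=cv2.imread("pics/sidecrop.png")
cv2.imwrite("pics/crops.png",cv2.resize(np.hstack([a,b]),(800,356)))
E
```

```text
scene [525.16175715 -34.8178581  224.80485043]
top 231 224.41040161137974 [523.63490471 -37.12596607] [46.94554099 46.08213065  8.82652531]
bridge ((524.1444702148438, -36.89039611816406), (146.1432647705078, 87.29164123535156), 71.41870880126953) 172.04666007975393
side [522.52294553 -37.63404518 224.86161627]
top 309 225.62664804814472 [523.0921833  -35.35787846] [45.21913447 47.41887897  9.06523027]
bridge ((514.3491821289062, -33.52281951904297), (148.49722290039062, 101.70283508300781), 72.0219955444336) 173.3589291605687
(272, 234) [474.7827505  -19.87820498 162.89330431]
(303, 293) [ 496.82265618 -123.23149442   61.75969086]
```

View pics/crops.png

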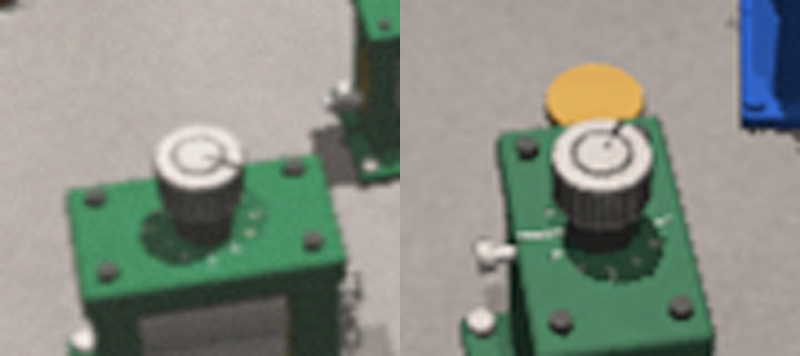

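```bash
python3 - <<'E'
from rig import *
from h import *
for n,pts in (("scene",[(256.1,203.3),(264,205.1)]),("side",[(297.1,211.4),(302.7,204.5)])):
    m=camera_model(n);C=-m["R"].T@m["t"]
    r=cv2.undistortPoints(np.float64(pts)[:,None],m["intrinsics"],np.array([m["k1"],0,0,0.]))[:,0]
    D=np.c_[r,np.ones(2)]@m["R"];X=C+D*((225-C[2])/D[:,2])[:,None]
    for o in (X[0],np.array([523.5,-36.5,0])):
        e=X[1]-o;print(n,X.round(1)[:,:2].tolist(),np.degrees(np.arctan2(e[1],e[0])))
E
```

```text
scene [[527.5, -33.1], [542.0, -19.8]] 42.59095842505848
scene [[527.5, -33.1], [542.0, -19.8]] 42.09537192520668
side [[525.2, -37.3], [544.8, -25.1]] 31.91422488457026
side [[525.2, -37.3], [544.8, -25.1]] 28.15163050862526
```

carry_out([
  [[0,0,-0.5],0],
  [[0,0,-0.5],0],
  [[-0.42,-0.4,0],0],
  [[-0.42,-0.4,0],0],
  [[-0.42,-0.4,0],0],
  [[-0.42,-0.4,0],0],
  [[-0.42,-0.4,0],0],
  [[-0.42,-0.4,0],0],
  [[-0.42,-0.4,0],0],
  [[-0.42,-0.4,0],0],
  [[-0.42,-0.4,0],0],
  [[-0.42,-0.4,0],0],
], jaw=1, grip_force=40)

```text
clock: 1.3
ee_pos: [340.4, 328.8, 280.7]
eef_rot: [-0.534, -3.095, 0.001]
force: [-0.5, -0.1, -0.1]
gripper_width: 85.3
finger_force: 0.0
```

carry_out([
  [[-0.42,-0.4,0],0],
  [[-0.42,-0.4,0],0],
  [[-0.42,-0.4,0],0],
  [[-0.42,-0.4,0],0],
  [[-0.42,-0.4,0],0],
  [[-0.42,-0.4,0],0],
  [[-0.42,-0.4,0],0],
  [[-0.42,-0.4,0],0],
  [[-0.42,-0.4,0],0],
  [[-0.42,-0.4,0],0],
  [[0,0,0],0],
  [[0,0,0],0],
])

```text
clock: 2.5
ee_pos: [470.9, 70.9, 280.7]
eef_rot: [-0.536, -3.094, -0.0]
force: [-0.4, 0.9, 0.2]
gripper_width: 85.9
finger_force: 0.0
```

carry_out([
  [[-0.428,-0.418,0],0],
  [[-0.428,-0.418,0],0],
  [[-0.428,-0.418,0],0],
  [[-0.428,-0.418,0],0],
  [[0,0,0],0],
  [[0,0,0],0],
])

```text
clock: 3.1
ee_pos: [523.5, -35.5, 281.0]
eef_rot: [-0.534, -3.095, -0.001]
force: [0.3, 0.5, 0.2]
gripper_width: 85.6
finger_force: 0.0
```

carry_out([
  [[0,0,0],-1],
  [[0,0,0],-1],
  [[0,0,0],-1],
  [[0,0,0],-1],
  [[0,0,0],-1],
  [[0,0,0],-1],
  [[0,0,0],-1],
  [[0,0,0],-1],
  [[0,0,0],-1],
  [[0,0,0],-1],
  [[0,0,0],-1],
  [[0,0,0],0],
])

```text
clock: 4.3
ee_pos: [523.3, -34.6, 281.3]
eef_rot: [-1.769, 2.596, 0.001]
force: [0.7, -0.2, -0.5]
gripper_width: 85.4
finger_force: 0.0
```

```bash
cat > look.py <<'E'
import sys
from rig import *
from h import *
def look(tag):
    s=sense();m=camera_model("wrist");p,d=grab_frame("wrist")
    R=cv2.Rodrigues(np.float64(s["eef_rot"]))[0]
    print("pos",s["ee_pos"].round(1),"x-yaw",np.degrees(np.arctan2(R[1,0],R[0,0])).round(2),"tilt",R[:2,2].round(4),"q6",s["joints"][5].round(3),"F",s["force"].round(1),"M",s["ft_torque"].round(3),"w",s["gripper_width"].round(1))
    cv2.imwrite(f"pics/{tag}.png",p[:,:,::-1]);np.save(f"pics/{tag}.npy",d)
    return s,R,m,p,d
if __name__=="__main__":
    s,R,m,p,d=look(sys.argv[1])
    P=cloud(m,d).reshape(-1,3);ok=(d.ravel()>0)
    T=P[ok&(P[:,2]>216)&(P[:,2]<232)&(np.hypot(P[:,0]-523,P[:,1]+36.5)<40)]
    if len(T)>50:
        c,r=cv2.minEnclosingCircle(T[:,:2].astype(np.float32));z=np.median(T[:,2])
        e=np.append(np.array(c)-s["ee_pos"][:2],0)@R
        print("cap",len(T),np.round(c,1),round(r,1),"z",z.round(1),"tool err",e.round(1))
        # top-down ortho map, 0.125 mm/px, 100 mm window, cap plane and bridge plane
        g=np.arange(-50,50,.25);gx,gy=np.meshgrid(g,g[::-1]);out=[]
        for zz in (z,172):
            uv=proj(m,np.c_[(gx+c[0]).ravel(),(gy+c[1]).ravel(),np.full(gx.size,zz)]).astype(np.float32).reshape(400,400,2)
            out.append(cv2.remap(p,uv,None,cv2.INTER_CUBIC))
        cv2.imwrite(f"pics/{sys.argv[1]}_map.png",np.hstack(out)[:,:,::-1])
E
python3 look.py w1
```

```text
Traceback (most recent call last):
  File "look.py", line 11, in <module>
    s,R,m,p,d=look(sys.argv[1])
              ~~~~^^^^^^^^^^^^^
  File "look.py", line 7, in look
    print("pos",s["ee_pos"].round(1),"x-yaw",np.degrees(np.arctan2(R[1,0],R[0,0])).round(2),"tilt",R[:2,2].round(4),"q6",s["joints"][5].round(3),"F",s["force"].round(1),"M",s["ft_torque"].round(3),"w",s["gripper_width"].round(1))
                                                                                                                                                                                                         ^^^^^^^^^^^^^^^^^^^^^^^^
AttributeError: 'float' object has no attribute 'round'
```

```bash
sed -i 's/s\["gripper_width"\].round(1)/round(float(s["gripper_width"]),1)/' look.py; python3 look.py w1; ls pics
```

```text
pos [523.3 -34.9 281.4] x-yaw -111.63 tilt [0.0001 0.0003] q6 -2.973 F [-0.4  0.2  0.3] M [-0.019 -0.005 -0.004] w 85.6
cap 3873 [522.9 -34.6] 23.6 z 223.7 tool err [-0.1  0.6  0. ]
crops.png
scene0.npy
scene0.png
scenecrop.png
side0.npy
side0.png
sidecrop.png
w1.npy
w1.png
w1_map.png
```

View pics/w1_map.png

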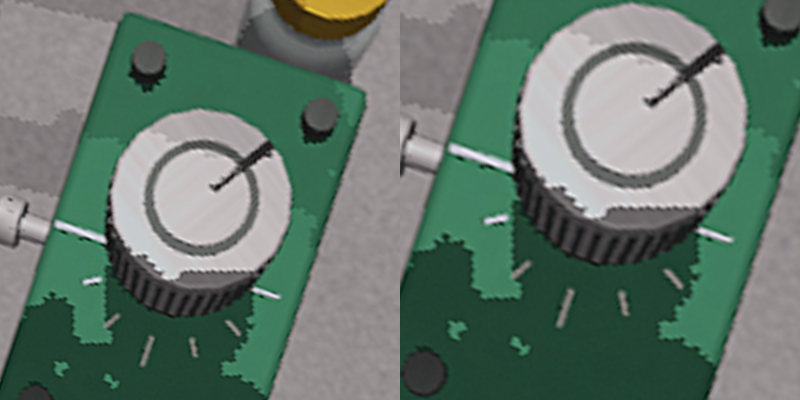

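The map shows the cap centred at (200,200), with the index line ending at (271,143), about 38.5°. The witness line lies at about 161°, so the cap is about 237.5° open. Next: descend and grip.

carry_out([
  [[0,0.01,0.3],0],
  [[0,0,0.3],0],
  [[0,0,0.3],0],
  [[0,0,0.3],0],
  [[0,0,0.3],0],
  [[0,0,0.3],0],
  [[0,0,0],0],
  [[0,0,0],0],
])

```text
clock: 5.2
ee_pos: [523.2, -36.1, 190.9]
eef_rot: [1.766, -2.598, -0.001]
force: [0.2, -0.2, 0.0]
gripper_width: 85.6
finger_force: 0.0
```

carry_out([
  [[0,0,0],0],
  [[0,0,0],0],
  [[0,0,0],0],
  [[0,0,0],0],
  [[0,0,0],0],
  [[0,0,0],0],
  [[0,0,0],0],
  [[0,0,0],0],
  [[0,0,0],0],
  [[0,0,0],0],
], jaw=-1, grip_force=30)

```text
clock: 6.2
ee_pos: [522.5, -35.6, 192.5]
eef_rot: [1.766, -2.597, -0.003]
force: [-5.0, 1.9, 5.0]
gripper_width: 45.2
finger_force: 31.7
```

```bash
python3 look.py w2
```

```text
pos [522.5 -35.6 192.5] x-yaw -111.57 tilt [-0.0023  0.0008] q6 -2.976 F [-5.   1.9  5. ] M [ 0.287  1.012 -0.007] w 45.2
cap 11789 [520.  -42.4] 36.2 z 223.8 tool err [ 7.2 -0.2  0. ]
```

carry_out([
  [[0,0.015,0],0],
  [[0,0,0.0013],0.8],
  [[0,0,0.0013],0.8],
  [[0,0,0.0013],0.8],
  [[0,0,0.0013],0.8],
  [[0,0,0.0013],0.8],
  [[0,0,0.0013],0.8],
  [[0,0,0.0013],0.8],
  [[0,0,0.0013],0.8],
  [[0,0,0.0013],0.8],
  [[0,0,0.0013],0.8],
  [[0,0,0],0],
])

```text
clock: 7.45
ee_pos: [521.1, -33.8, 191.9]
eef_rot: [0.119, -3.136, -0.007]
force: [-10.9, 8.1, 9.3]
gripper_width: 45.1
finger_force: 32.0
```

```bash
python3 look.py w3
```

```text
pos [521.1 -33.8 191.9] x-yaw -175.65 tilt [-0.004   0.0042] q6 -1.856 F [-10.9   8.1   9.3] M [ 1.069  1.498 -0.145] w 45.1
cap 11926 [514.6 -35.1] 36.2 z 223.3 tool err [ 6.6 -0.8  0. ]
```

The side force shows the grip is about 2 mm off the axis. I'll open, re-centre and grip again.

carry_out([
  [[0,0,0],0],
  [[0,0,0],0],
  [[0,0,0],0],
  [[0,0,0],0],
  [[-0.015,0.039,0],0],
  [[0,0,0],0],
  [[0,0,0],0],
], jaw=0.6)

```text
clock: 8.2
ee_pos: [523.2, -33.8, 190.6]
eef_rot: [0.121, -3.139, 0.0]
force: [0.3, -0.3, -0.3]
gripper_width: 68.6
finger_force: 0.0
```

```bash
python3 look.py w4
```

```text
pos [523.2 -33.8 190.6] x-yaw -175.58 tilt [-0.0001 -0.    ] q6 -1.854 F [ 0.3 -0.3 -0.3] M [ 0.026 -0.054 -0.004] w 68.6
cap 11712 [520.  -36.7] 39.3 z 223.2 tool err [ 3.4 -2.7  0. ]
```

View pics/w4.png

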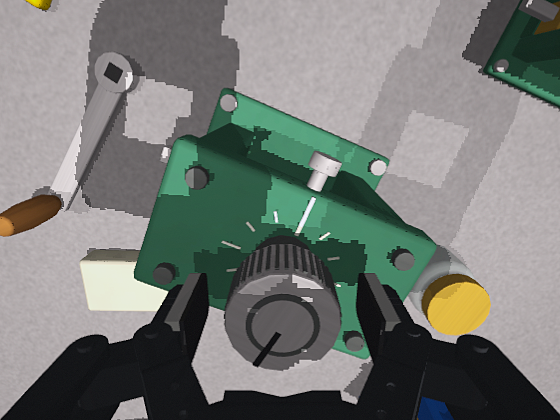

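The wrist view keeps the cap top in sight: the rim spans columns 225–340 with its bottom at row 369, and the index runs from (283,325) to (258,365). Next I compute the centring and the angle.

```bash
cat > cap.py <<'E'
from rig import *
from h import *
def onplane(m,pts,z):
    C=-m["R"].T@m["t"];r=cv2.undistortPoints(np.float64(pts)[:,None],m["intrinsics"],np.array([m["k1"],0,0,0.]))[:,0]
    D=np.c_[r,np.ones(len(r))]@m["R"];return C+D*((z-C[2])/D[:,2])[:,None]
def idx(inner,outer,z=223):
    X=onplane(camera_model("wrist"),[inner,outer],z);e=(X[1]-X[0])[:2]
    return np.degrees(np.arctan2(e[1],e[0]))
E
python3 - <<'E'
from cap import *
m=camera_model("wrist");z=223.2
X=onplane(m,[(283,369),(225,318),(340,318),(258,365),(279,334)],z).round(1);print(X)
for c in [(523.2,-33.8),(522.9,-34.6),(522,-34),(524,-34)]:
    t=np.linspace(0,6.28,90);q=proj(m,np.c_[c[0]+23*np.cos(t),c[1]+23*np.sin(t),np.full(90,z)]);print(c,q.min(0).round(1),q.max(0).round(1))
print("idx",idx((279,334),(258,365)))
print("wit",idx((301,233),(313,200),172))
E
```

```text
[[544.2 -32.4 223.2]
 [521.2 -56.5 223.2]
 [517.8 -12.5 223.2]
 [542.9 -42.7 223.2]
 [527.  -35.3 223.2]]
(523.2, -33.8) [224.2 273.7] [342.9 372.8]
(522.9, -34.6) [222.1 272.8] [340.9 372.1]
(522, -34) [223.7 270.7] [342.8 370.4]
(524, -34) [223.6 275.6] [342.1 374.3]
idx -24.909304503430334
wit 166.79256234515452
```

carry_out([
  [[0.01,0,0],0],
  [[0,0,0],0],
  [[0,0,0],0],
  [[0,0,0],0],
  [[0,0,0],0],
  [[0,0,-0.015],0],
  [[0,0,0],0],
], jaw=-1, grip_force=30)

```text
clock: 8.95
ee_pos: [522.6, -33.7, 190.9]
eef_rot: [0.121, -3.139, -0.0]
force: [0.4, 0.5, -2.4]
gripper_width: 45.1
finger_force: 31.3
```

carry_out([
  [[0,0,0.0013],0.8],
  [[0,0,0.0013],0.8],
  [[0,0,0.0013],0.8],
  [[0,0,0.0013],0.8],
  [[0,0,0.0013],0.8],
  [[0,0,0.0013],0.8],
  [[0,0,0.0013],0.8],
  [[0,0,0.0013],0.8],
  [[0,0,0.0013],0.8],
  [[0,0,0.0013],0.8],
  [[0,0,0],0],
  [[0,0,0],0],
])

```text
clock: 10.15
ee_pos: [522.9, -33.2, 190.3]
eef_rot: [-1.558, -2.728, -0.003]
force: [3.5, 4.3, -3.7]
gripper_width: 45.1
finger_force: 31.3
```

```bash
python3 look.py w5|head -1
```

```text
pos [522.9 -33.2 190.3] x-yaw 120.54 tilt [0.0006 0.0016] q6 -0.74 F [ 3.5  4.3 -3.7] M [ 0.655 -0.467 -0.114] w 45.1
```

carry_out([
  [[0,0,0.0013],0.8],
  [[0,0,0.0013],0.8],
  [[0,0,0.0013],0.8],
  [[0,0,0.0013],0.8],
  [[0,0,0.0013],0.8],
  [[0,0,0.0013],0.8],
  [[0,0,0.0013],0.8],
  [[0,0,0.0013],0.8],
  [[0,0,0.0013],0.8],
  [[0,0,0.0013],0.8],
  [[0,0,0.0013],0.8],
  [[0,0,0.0013],0.8],
])

```text
clock: 11.4
ee_pos: [523.7, -33.3, 189.7]
eef_rot: [2.918, 1.165, 0.005]
force: [5.1, 4.7, -5.1]
gripper_width: 45.5
finger_force: 31.3
```

carry_out([
  [[0,0,0.0013],0.8],
  [[0,0,0.0013],0.8],
  [[0,0,0.0013],0.8],
  [[0,0,0],0],
  [[0,0,0],0],
])

```text
clock: 11.9
ee_pos: [523.8, -33.5, 189.6]
eef_rot: [-3.07, -0.667, -0.005]
force: [6.0, 3.6, -4.7]
gripper_width: 45.0
finger_force: 31.3
```

```bash
python3 look.py w6|head -1
```

```text
pos [523.8 -33.5 189.6] x-yaw 24.53 tilt [0.0032 0.0009] q6 0.936 F [ 6.   3.6 -4.7] M [ 0.513 -0.974 -0.12 ] w 45.0
```

carry_out([
  [[0,0,0],0.3],
  [[0,0,0],0.3],
  [[0,0,0],0.3],
  [[0,0,0],0.3],
  [[0,0,0],0],
])

```text
clock: 12.45
ee_pos: [523.8, -33.6, 189.5]
eef_rot: [-3.115, -0.407, -0.005]
force: [7.3, 3.4, -5.4]
gripper_width: 45.1
finger_force: 31.4
```

```bash
python3 look.py w7|head -1
```

```text
pos [523.8 -33.6 189.5] x-yaw 14.9 tilt [0.0034 0.0006] q6 1.104 F [ 7.3  3.4 -5.4] M [ 0.448 -1.001 -0.095] w 45.1
```

carry_out([
  [[0,0,0],0.25],
  [[0,0,0],0.25],
  [[0,0,0],0],
])

```text
clock: 12.8
ee_pos: [523.5, -33.7, 189.4]
eef_rot: [3.127, 0.301, 0.003]
force: [5.7, 2.1, -3.7]
gripper_width: 45.4
finger_force: 31.5
```

```bash
python3 look.py w8|head -1
```

```text
pos [523.5 -33.7 189.4] x-yaw 11.0 tilt [0.0022 0.    ] q6 1.172 F [ 5.7  2.1 -3.7] M [ 0.422 -0.836  0.374] w 45.4
```

carry_out([
  [[0,0,0],0.25],
  [[0,0,0],0.25],
  [[0,0,0],0],
])

```text
clock: 13.15
ee_pos: [522.0, -33.9, 189.4]
eef_rot: [3.135, 0.192, -0.004]
force: [-1.5, 2.7, -2.2]
gripper_width: 45.4
finger_force: 31.8
```

```bash
python3 look.py w9|head -1
```

```text
pos [522.  -33.9 189.4] x-yaw 7.02 tilt [-0.0023 -0.0005] q6 1.242 F [-1.5  2.7 -2.2] M [0.248 0.328 0.597] w 45.4
```

```bash
python3 - <<'E'
import cv2
a=[cv2.resize(cv2.imread(f"pics/{n}.png")[180:380,195:375],None,fx=2.2,fy=2.2,interpolation=cv2.INTER_CUBIC) for n in("w8","w9")]
cv2.imwrite("pics/c89.png",cv2.hconcat(a))
E
```

```text
(no output)
```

View pics/c89.png

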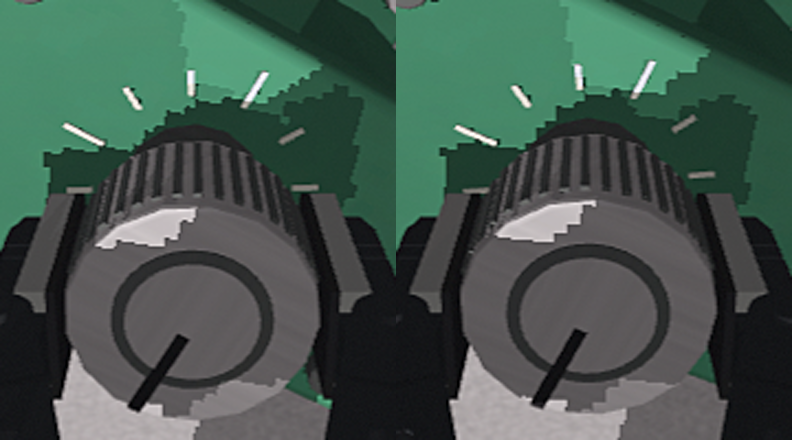

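```bash
python3 - <<'E'
from cap import *
f=lambda x,y:(195+x/2.2,180+y/2.2)
print("idx w9",idx(f(184,332),f(142,406),222), "from ctr(191.5,309)",idx(f(191.5,309),f(142,406),222))
print(onplane(camera_model("wrist"),[f(191.5,309)],222))
E
```

```text
idx w9 161.69648228140565 from ctr(191.5,309) 163.86193975124942
[[524.47650551 -34.19575027 222.        ]]
```

The index now lies at about 162°, on the witness line, and the cap is slipping in the grip with the torque up, so it is at the stop. Now back off about 88° with a firmer grip, then measure.

carry_out([
  [[0,0,0],0],
  [[0,0,0],0],
  [[0,0,0],0],
  [[0,0,-0.0013],-0.8],
  [[0,0,-0.0013],-0.8],
  [[0,0,-0.0013],-0.8],
  [[0,0,-0.0013],-0.8],
  [[0,0,-0.0013],-0.8],
  [[0,0,-0.0013],-0.8],
], grip_force=60)

```text
clock: 14.1
ee_pos: [522.4, -34.6, 189.9]
eef_rot: [2.898, 1.21, -0.002]
force: [-3.0, -0.3, -1.8]
gripper_width: 45.0
finger_force: 61.5
```

carry_out([
  [[0,0,-0.0013],-0.8],
  [[0,0,-0.0013],-0.8],
  [[0,0,-0.0013],-0.8],
  [[0,0,-0.0013],-0.8],
  [[0,0,-0.0013],-0.8],
  [[0,0,-0.0013],-0.8],
  [[0,0,-0.0013],-0.8],
  [[0,0,0],-0.6],
  [[0,0,0],0],
  [[0,0,0],0],
  [[0,0,0],0],
])

```text
clock: 15.2
ee_pos: [523.3, -34.9, 190.3]
eef_rot: [2.127, 2.308, -0.0]
force: [3.4, -3.6, -6.5]
gripper_width: 44.6
finger_force: 61.9
```

```bash
python3 look.py w10|head -1; python3 - <<'E'
import cv2
a=cv2.imread("pics/w10.png")[180:380,195:375]
cv2.imwrite("pics/c10.png",cv2.resize(a,None,fx=3,fy=3,interpolation=cv2.INTER_CUBIC))
E
```

```text
pos [523.3 -34.9 190.3] x-yaw 94.66 tilt [ 0.0019 -0.0021] q6 -0.289 F [ 3.4 -3.6 -6.5] M [-0.715 -0.553 -0.005] w 44.6
```

View pics/c10.png

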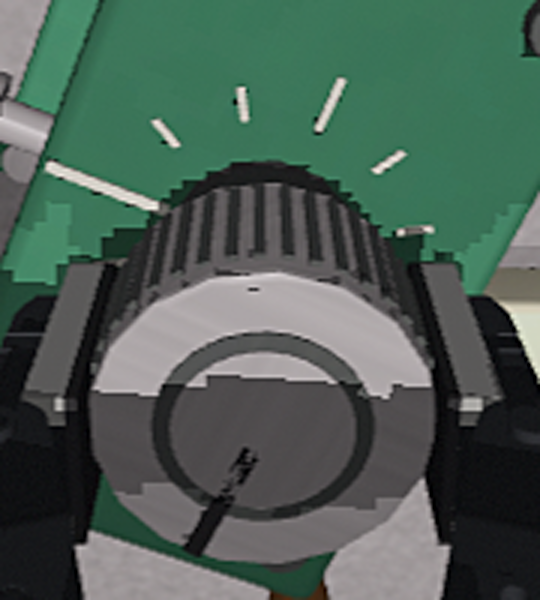

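```bash
python3 - <<'E'
from cap import *
f=lambda x,y:(195+x/3,180+y/3)
print("idx",idx(f(246,455),f(194,551),222.7),"ctr",idx(f(263,421),f(194,551),222.7))
print("wit",idx(f(164,210),f(48,166),172))
E
```

```text
idx -109.69917784389824 ctr -109.28710057874518
wit 161.6803370632918
```

The index measures 88.8° open in the image and 87.6° from the tool angle. I'll add about 1.7°, then check.

carry_out([
  [[0,0,0],-0.11],
  [[0,0,0],-0.11],
  [[0,0,0],0],
  [[0,0,0],0],
  [[0,0,0],0],
  [[0,0,0],0],
])

```text
clock: 15.85
ee_pos: [523.4, -34.9, 190.3]
eef_rot: [2.091, 2.341, -0.0]
force: [3.9, -3.9, -6.5]
gripper_width: 44.9
finger_force: 61.9
```

```bash
python3 look.py w11|head -1; python3 - <<'E'
import cv2
a=cv2.imread("pics/w11.png")[180:380,195:375]
cv2.imwrite("pics/c11.png",cv2.resize(a,None,fx=3,fy=3,interpolation=cv2.INTER_CUBIC))
E
```

```text
pos [523.4 -34.9 190.3] x-yaw 96.44 tilt [ 0.002  -0.0022] q6 -0.32 F [ 3.9 -3.9 -6.5] M [-0.722 -0.536  0.04 ] w 44.9
```

View pics/c11.png

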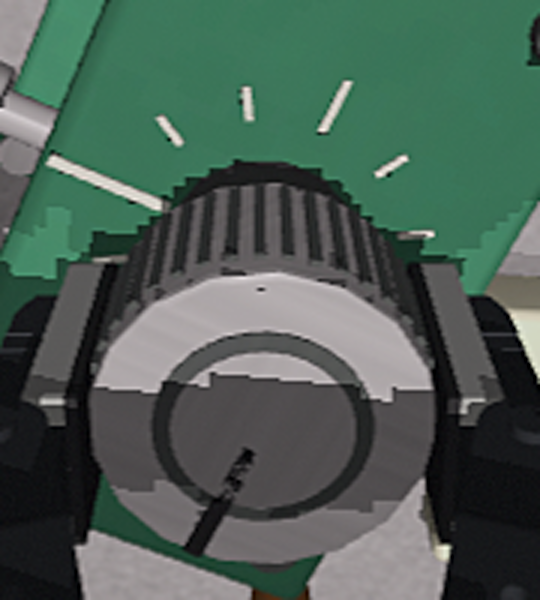

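The index sits in the same place relative to the gripper (246,455 to 194,551), so the cap followed the tool. It is now about 90° open and firmly held, so I'm handing in.

```bash
python3 -c "from rig import *;print(close_job())"
```

```text
the job is handed in; nothing more can be done
None
```

I screwed the large green mill's cap down to its stop and backed it off about 90° (by camera and tool angle). It is still gripped at 60 N, and the arm did not go near the things round the mill; the job is handed in.

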